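Warm up the bag sealer with one soft stroke

ROBOT

A 7-joint arm with a two-finger parallel gripper is mounted at the origin on a cart in front of the work surface, level with it; the furniture and walls round the work are solid. World frame = base frame: x ahead of the robot, y to its left, z up, the work surface at z = 0. Lengths are in m, angles in rad, forces in N, time in s.
With the tool pointing down it reaches from about 0.375 to 0.925 m from the base axis. Payload 3.1 kg.
Tool frame: the origin (TCP) lies between the finger pads; the fingertips stand 19 mm ahead of it and the grasp point (between the pads) is the TCP; z points along the fingers, y is the line along which they close (so a half turn about z gives the same grasp; the last joint's range is limited). The gripper opens to 85 mm and grips with 20 to 120 N. Pads are 22 mm wide; open, the fingers measure 114 mm over their backs; the gripper's body (76 mm by 85 mm) begins 54 mm behind the grasp point. The pads swing forward as they close: fully open they stand 13 mm farther back than shut.
Start: joints at [1.227, 0.383, 0.044, 1.598, -0.018, 1.161, -0.05], TCP at [0.158, -0.63, 0.25] pointing down, gripper open.
Joint ranges: [-2.61, 2.61], [-0.41, 2.15], [-1.48, 1.57], [0, 2.5], [-1.57, 4.71], [0.05, 1.97], [-2.85, 2.85]. Speed limits (rad/s): [2.79, 2.79, 3.14, 3.14, 3.14, 3.14, 3.14].

INTERFACE

Orientations are given as a unit quaternion [x, y, z, w].
In Python, from bench import move_ptp, movel, move_j, move_gripper, pause, inverse_kinematics, read_camera, camera_params, MotionError, sign_off, look_for, tip_of, read_time_s, read_qpos, read_joint_vel, read_effort, read_eef_pos, read_tcp_rot, read_ft_force, read_ft_torque, read_finger_gap, read_grasp_force gives the robot as it stands. Calls block until the motion is done:
- move_ptp(position, orientation): joint-space move of the TCP to a pose.
- movel(position, orientation=None, speed=0.15): straight line of the TCP; orientation=None keeps the orientation; speed is the mean speed in m/s.
- move_j(angles): joint-space move.
- move_gripper(opening, effort=None): finger opening in m; effort is the grip in N (None keeps the last); returns when the fingers have stopped.
- pause(seconds).
- inverse_kinematics(position, orientation): joint angles nearest the present ones, or None.
- read_camera(name): name is "scene" or "top"; returns the picture (420x560x3 uint8, red, green, blue); there is no depth.
- camera_params(name): a dict with "K" (3x3 intrinsics, pixels), "camera_from_world" (4x4, takes a point from world to camera coordinates). Camera axes: x right, y down, z forward; pixel columns grow to the right and rows downward; lengths in m; the calibration is good to about 2 mm. A picture is of the moment at which its call begins. camera_params takes no time and is no camera call.
A pose or a line that the arm cannot do raises MotionError and nothing moves.
- sign_off(): hands the job in; it is judged then, once.
Trained networks look in the newest picture that a camera, given by its name, has taken for a name from the list of things; names that differ only in an ending like _2 or _b are one class to them, and where a whole thing is asked for, a point or a joint stands for the part that bears it (a point fixed in the world has none). Each returns a list of dicts, best first, with "confidence" (0 to 1); they miss things now and then, are a little off and sometimes report something else, mostly with a low value. They report only what shows in the picture. A call takes as long as a camera call.
- look_for(camera, name): "at" ([column, row] in pixels, amid what is visible of it).
- tip_of(camera, name): "at" ([column, row] in pixels: a listed point, or the origin of a listed thing).
Readings, each from a call of its own:
- read_time_s(): time.
- read_qpos(): joint angles.
- read_joint_vel(): joint speeds.
- read_effort(): joint torques, N m.
- read_eef_pos(): TCP position.
- read_tcp_rot(): TCP orientation.
- read_ft_force(): force on the tool from outside, world axes, zero at the start.
- read_ft_torque(): the same for the moment, N m.
- read_finger_gap(): finger opening in m.
- read_grasp_force(): force on a finger pad.
Only numpy, scipy, OpenCV 4.12 (cv2) and the standard library are available. Lean on these libraries where they do the work, as an engineer would, in place of code of your own. Each camera call takes 0.05 s, during which the arm holds its last target. There are 200 camera calls.

TASK

Give the light-blue bag sealer one dry warm-up stroke: press the black handle of its spring-loaded arm all the way down, keep it fully shut for a good second, then let the arm rise slowly with your hand on it until it is fully up again, never letting it snap back. Leave the coffee pouch and the wipe bottle where they stand.

Things in the scene. Friction and masses are not known exactly. Their poses are not given: they have to be found in the camera images.
- impulse_sealer_arm (a joint): hinge of the white pressing arm (24 mm wide) of the light-blue sealer, 330 x 82 x 66 mm, fixed to the bench, hinge end on the robot's left. rad: 0 = fully shut, arm level; 0.61 = fully up against its stop, where a spring holds it at the start. The spring pushes up all the way, about 4 N at the handle when up, 7 N when shut; let go, the arm flies up. No latch.
- sealer_handle (a point): centre of the top face of the black handle (56 long, 26 wide, 20 mm high) at the arm's free end; 102 mm above the bench when shut, 267 mm when up. Axes turn with the arm: x runs along it from handle to hinge, y is parallel to the hinge axis, z stands out of the handle's top. The hinge axis passes through x = +292, y = 0, z = -2 mm of this frame, 100 mm above the bench.
- dark_pouch: standing black coffee pouch with a light strip across its top, 56 x 90 mm and 165 mm high, loose; origin at the centre of its underside. To be left alone.
- wipe_bottle: small standing white bottle with a dark blue cap, 50 mm across and 96 mm high, loose; origin at the centre of its underside. To be left alone.

How it is judged:
On the way:
1. the arm is pressed fully shut and kept so for a good part of a second (value of joint impulse_sealer_arm below 0.06 rad), for 0.7 s.
At the end, for the whole second after the job is handed in: the arm is back up (joint above 0.57 rad) and at rest, the pouch and the bottle within 30 mm of where they stood (value of joint impulse_sealer_arm above 0.57 rad and not (velocity of joint impulse_sealer_arm above 0.1 rad/s) and distance of each of dark_pouch, wipe_bottle from where it was at the start of the episode below 0.03 m); the robot touches nothing.
It fails at once if the arm snaps up: it rises faster than 1.2 rad/s (about 0.35 m/s at the handle) anywhere below 0.5 rad (velocity of joint impulse_sealer_arm above 1.2 rad/s and value of joint impulse_sealer_arm below 0.5 rad).
It fails at once if the coffee pouch is knocked over or pushed away (distance of dark_pouch from where it was at the start of the episode above 0.03 m or angle between dark_pouch's own z axis and vertical above 0.5 rad).
It fails at once if the wipe bottle is knocked over or pushed away (distance of wipe_bottle from where it was at the start of the episode above 0.03 m or angle between wipe_bottle's own z axis and vertical above 0.5 rad).
It also fails if it takes over 43 s, if anything falls off the work surface, if the arm or the gripper's body presses on something with over 40 N, if the wrist force passes 120 N, or if a joint passes its speed limit or range.

## Working session

There is one attempt and no reset: what is moved stays moved. The work goes in short steps, each a Python script; the robot and the scene stay as the last script left them, time stands still between calls to the robot, and variables do not carry over. Pictures are saved under pics/ and viewed, at most 10 in all, crops included, and the job is handed in when it is done.

```bash
mkdir -p pics; cat > h.py <<'E'
from bench import *
import numpy as np, cv2
def proj(c,p):
    d=camera_params(c);T=np.array(d["camera_from_world"]);q=T[:3,:3]@np.array(p)+T[:3,3];q=np.array(d["K"])@q;return q[:2]/q[2]
def atz(c,uv,z):
    d=camera_params(c);T=np.array(d["camera_from_world"]);R=T[:3,:3];o=-R.T@T[:3,3]
    r=R.T@np.linalg.inv(d["K"])@np.array([uv[0],uv[1],1.]);return o+r*(z-o[2])/r[2]
E
python3 - <<'E'
from h import *
ims=[]
for c in ("scene","top"):
    im=read_camera(c); cv2.imwrite(f"pics/{c}0.png",np.ascontiguousarray(im[...,::-1]))
    for n,z in (("sealer_handle",.267),("dark_pouch",0),("wipe_bottle",0)):
        for d in tip_of(c,n)[:2]: print(c,n,np.round(d["at"],1),round(d["confidence"],2),np.round(atz(c,d["at"],z),3))
    for d in look_for(c,"impulse_sealer_arm")[:2]: print(c,"arm",d)
print(read_tcp_rot(),read_time_s())
E
```

```text
scene sealer_handle [275.2 165.1] 0.77 [0.59  0.082 0.267]
scene dark_pouch [376.4 279.5] 0.62 [ 0.535 -0.185  0.   ]
scene wipe_bottle [383.9 234. ] 0.76 [ 0.662 -0.178  0.   ]
scene arm {'at': [235.0, 179.2], 'confidence': 0.74}
top sealer_handle [273.3 195.5] 0.64 [0.594 0.084 0.267]
top dark_pouch [383.6 228.6] 0.93 [ 0.53 -0.19  0.  ]
top wipe_bottle [379.  180.1] 0.65 [ 0.65  -0.182  0.   ]
top arm {'at': [231.9, 206.7], 'confidence': 0.55}
[9.92453897e-01 1.22618361e-01 3.05922085e-06 1.38081396e-05] 0.5
```

View pics/scene0.png

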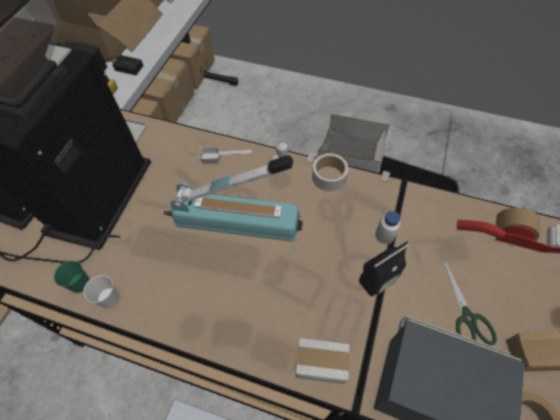

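View pics/top0.png

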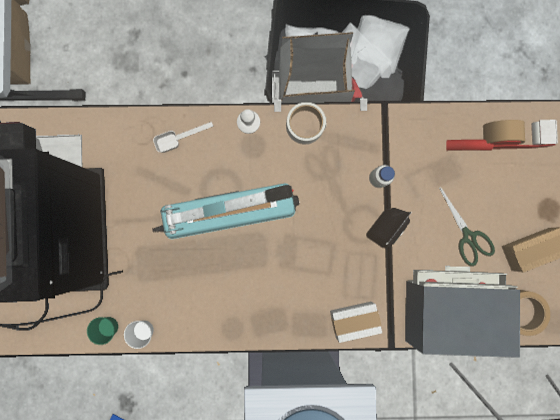

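The top view shows the sealer body from (165,222) to (298,200), the raised handle at about (278,193), the pouch at (388,226) and the bottle at (382,175). The scene view shows the handle at (281,163). Both cameras put the handle within about 5 mm of each other. Next I need the sealer axis and the IK.

```bash
cat >> h.py <<'E'
from scipy.spatial.transform import Rotation as Ro
def pose(th,hinge,dirn,off,flip=1,xo=0.,swap=False,tilt=1.):
    # handle-frame at joint value th; dirn = horizontal unit hinge->handle
    a=np.r_[dirn,0]; u=np.array([0,0,1.])
    X=-(a*np.cos(th)+u*np.sin(th)); Z=-a*np.sin(th)+u*np.cos(th)
    p=hinge-292e-3*X+2e-3*Z+X*xo
    t2=th*tilt; X2=-(a*np.cos(t2)+u*np.sin(t2)); Z2=-a*np.sin(t2)+u*np.cos(t2); Y2=np.cross(Z2,X2)
    tx,tz=(Y2 if swap else X2)*flip,-Z2
    return p-tz*off, Ro.from_matrix(np.c_[tx,np.cross(tz,tx),tz]).as_quat()
E
python3 - <<'E'
from h import *
im=cv2.imread("pics/top0.png"); hsv=cv2.cvtColor(im,cv2.COLOR_BGR2HSV)
m=cv2.inRange(hsv,(80,60,80),(100,255,255)); m[:150]=0;m[260:]=0;m[:,:140]=0;m[:,330:]=0
m=cv2.morphologyEx(m,cv2.MORPH_OPEN,np.ones((3,3)))
pts=cv2.findNonZero(m)[:,0].astype(float)
w=np.array([atz("top",p,.066)[:2] for p in pts],np.float32)
r=cv2.minAreaRect(w); print("rect",r); b=cv2.boxPoints(r); 
e=max((b[1]-b[0],b[2]-b[1]),key=np.linalg.norm); d=e/np.linalg.norm(e); d=d*(-np.sign(d[1]))
H=np.array([.592,.083]); c=np.array(r[0]); print("dir",d,"handle offset from axis",np.cross(d,H-c),"along",d@(H-c))
hinge=np.r_[H-d*(292e-3*np.cos(.61)-2e-3*np.sin(.61)),.1]; print("hinge",hinge,"shut",hinge[:2]+d*.292)
P=lambda th:[pose(th,hinge,d,0)[0]]
for c in("top","scene"): print(c,"hinge",proj(c,hinge),"handle",proj(c,pose(.61,hinge,d,0)[0]))
for sw in(0,1):
  for fl in(1,-1):
    for ti in(1,.5,0):
      for th in(.75,.61,.3,.02):
        q=inverse_kinematics(*pose(th,hinge,d,.019,fl,0,sw,ti)); print(sw,fl,ti,th,None if q is None else np.round(q,2))
E
```

```text
rect ((0.5769744515419006, 0.1878993660211563), (0.07643100619316101, 0.3044290542602539), 9.891880989074707)
dir [ 0.17178948 -0.98513377] handle offset from axis -0.0032184326199579255 along 0.1059211388076871
hinge [0.55108121 0.31765048 0.1       ] shut [0.60124374 0.02999143]
top hinge [169.3418419  221.86538168] handle [274.03698605 196.26353241]
scene hinge [179.0278656  196.34504779] handle [275.04306067 163.78903359]
0 1 1 0.75 [ 0.17  0.62 -1.07  1.6   1.06  1.83 -0.84]
0 1 1 0.61 [ 0.32  0.62 -1.14  1.65  1.02  1.7  -0.81]
0 1 1 0.3 [ 0.5   0.57 -1.04  1.74  0.8   1.31 -0.62]
0 1 1 0.02 [ 0.42  0.53 -0.69  1.79  0.42  0.97 -0.27]
0 1 0.5 0.75 [ 0.4   0.5  -1.13  1.61  0.77  1.56 -0.66]
0 1 0.5 0.61 [ 0.46  0.49 -1.09  1.65  0.72  1.44 -0.6 ]
0 1 0.5 0.3 [ 0.46  0.47 -0.85  1.74  0.54  1.17 -0.41]
0 1 0.5 0.02 [ 0.42  0.53 -0.68  1.79  0.41  0.97 -0.26]
0 1 0 0.75 [ 0.47  0.36 -0.9   1.61  0.29  1.31 -0.3 ]
0 1 0 0.61 [ 0.47  0.37 -0.84  1.65  0.29  1.25 -0.26]
0 1 0 0.3 [ 0.46  0.43 -0.74  1.73  0.32  1.1  -0.22]
0 1 0 0.02 [ 0.42  0.53 -0.68  1.79  0.39  0.97 -0.24]
0 -1 
[... 1462 characters left out ...]
0.43  0.52 -0.93  1.74  0.74  1.27 -2.15]
1 -1 1 0.02 [ 0.4   0.52 -0.66  1.79  0.4   0.97 -1.83]
1 -1 0.5 0.75 [ 0.44  0.55 -1.22  1.6   0.82  1.6  -2.26]
1 -1 0.5 0.61 [ 0.44  0.48 -1.05  1.65  0.7   1.43 -2.15]
1 -1 0.5 0.3 [ 0.48  0.48 -0.89  1.74  0.56  1.18 -2.  ]
1 -1 0.5 0.02 [ 0.39  0.52 -0.65  1.79  0.38  0.96 -1.81]
1 -1 0 0.75 [ 0.48  0.36 -0.91  1.61  0.29  1.31 -1.88]
1 -1 0 0.61 [ 0.47  0.37 -0.84  1.65  0.29  1.25 -1.83]
1 -1 0 0.3 [ 0.44  0.43 -0.72  1.73  0.31  1.1  -1.78]
1 -1 0 0.02 [ 0.39  0.51 -0.64  1.79  0.37  0.96 -1.8 ]<stdin>:9: DeprecationWarning: Arrays of 2-dimensional vectors are deprecated. Use arrays of 3-dimensional vectors instead. (deprecated in NumPy 2.0)
```

```bash
cat >> h.py <<'E'
D=np.array([.1718,-.9851]); HG=np.array([.551,.3177,.1])
def go(th,off=.019,speed=.08):
    movel(*pose(th,HG,D,off),speed=speed)
E
python3 - <<'E'
from h import *
move_gripper(0.0)
p=np.array(read_eef_pos());p[2]=.40
movel(p,speed=.25)
move_ptp(*pose(.61,HG,D,.10)); print(read_qpos(),read_time_s())
go(.61,.035,.1); f=read_ft_force(); print(f)
cv2.imwrite("pics/t1.png",np.ascontiguousarray(read_camera("top")[120:280,150:420,::-1].repeat(2,0).repeat(2,1)))
cv2.imwrite("pics/s1.png",np.ascontiguousarray(read_camera("scene")[80:260,150:420,::-1].repeat(2,0).repeat(2,1)))
print(read_time_s(), read_eef_pos())
E
```

```text
[ 0.20657653  0.54153857 -1.0832389   1.54796126  0.92560686  1.7744258
 -0.76139988] 5.1
[0.6423905  0.01906798 0.87784121]
6.0 [0.58862315 0.10383297 0.29837546]
```

View pics/t1.png

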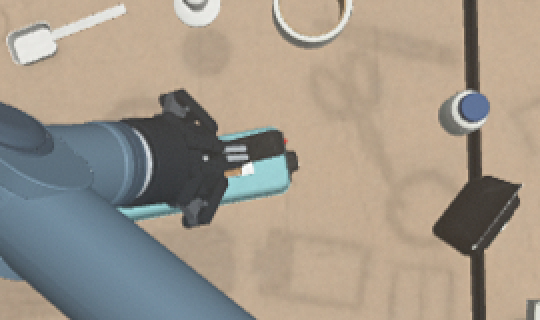

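View pics/s1.png

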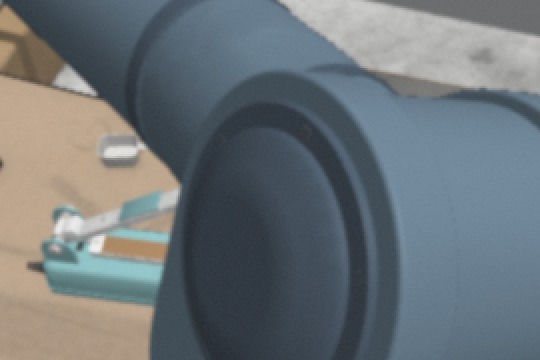

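The top crop shows the closed fingers lined up with the black handle, with tips at about (245,155) and the handle at about (265,147). The scene view is blocked by the arm. I'll press now.

```bash
python3 - <<'E'
from h import *
go(.61,.022,.05); print(np.round(read_ft_force(),1))
for th in (.57,.53): go(th); print(th,np.round(read_ft_force(),1),np.round(read_eef_pos(),4))
cv2.imwrite("pics/t2.png",np.ascontiguousarray(read_camera("top")[120:280,150:420,::-1].repeat(2,0).repeat(2,1)))
print(read_time_s())
E
```

```text
[ 0.1 -0.4  0. ]
0.57 [-0.4  2.4  3.4] [0.5914 0.0874 0.276 ]
0.53 [-0.5  1.   3.1] [0.5928 0.08   0.2664]
7.0917
```

View pics/t2.png

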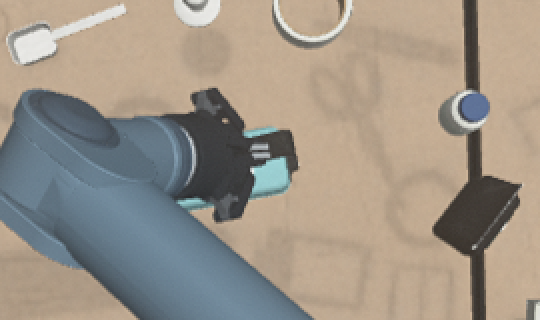

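The fingers sit on the handle and the force is about 4 N, as the spring should give. I'll carry on with the stroke.

```bash
python3 - <<'E'
from h import *
for th in list(np.arange(.46,.03,-.07))+[.02,.005,-.005]:
    go(th); f=np.array(read_ft_force()); print(round(th,3),np.round(f,1),np.round(read_eef_pos(),4))
    if f[2]>18: break
pause(.3)
cv2.imwrite("pics/t3.png",np.ascontiguousarray(read_camera("top")[120:280,150:420,::-1].repeat(2,0).repeat(2,1)))
pause(.9); print(np.round(read_ft_force(),1),read_time_s())
E
```

```text
0.46 [-0.   1.3  3.8] [0.5945 0.0688 0.249 ]
0.39 [-0.2  0.9  5.2] [0.5961 0.0594 0.2309]
0.32 [-0.6 -0.1  5.6] [0.5975 0.0512 0.2123]
0.25 [-0.1  0.5  5.4] [0.5987 0.0441 0.1932]
0.18 [0.4 0.7 5.8] [0.5997 0.0384 0.1737]
0.11 [-0.8  1.2  6.8] [0.6005 0.034  0.1538]
0.04 [0.5 0.2 6.4] [0.6011 0.0311 0.1337]
0.02 [ 0.5 -0.3  7.2] [0.6013 0.0307 0.128 ]
0.005 [-0.5  0.1  6.1] [0.6014 0.0304 0.1237]
-0.005 [ 0.5 -0.   6.8] [0.6015 0.0302 0.1212]
[-0.1  1.   8. ] 11.95
```

View pics/t3.png

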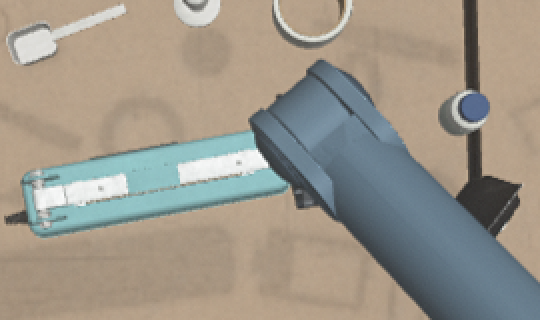

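The arm looks level and the pouch hasn't moved, but I've felt no stop yet. I'll edge down until the force rises, then hold and rise slowly.

```bash
python3 - <<'E'
from h import *
for th in np.arange(-.012,-.05,-.007):
    go(th,speed=.03); f=np.array(read_ft_force()); print(round(th,3),np.round(f,1),round(read_eef_pos()[2],4))
    if f[2]>13: break
pause(1.2); print(np.round(read_ft_force(),1),read_time_s())
th0=th
for th in list(np.arange(th0+.02,.6,.05))+[.60,.62,.64]:
    go(th,speed=.06); print(round(th,3),np.round(read_ft_force(),1))
pause(.3); print(np.round(read_ft_force(),1),read_time_s())
E
```

```text
-0.012 [-2.6 -1.8 14.7] 0.1207
[-3.3 -1.2 14.2] 13.4
0.008 [0.  0.7 6.2]
0.058 [-0.9  0.6  7. ]
0.108 [-0.4 -1.   6.2]
0.158 [0.3 1.  6.2]
0.208 [0.5 0.9 5.1]
0.258 [0.5 0.8 4.8]
0.308 [-1.6  1.6  4.4]
0.358 [-0.1  1.9  4.4]
0.408 [-0.8  1.2  4.1]
0.458 [-0.3  0.9  4. ]
0.508 [-0.9  2.2  3.7]
0.558 [-0.7  1.8  3.7]
0.6 [-0.7  2.1  2.6]
0.62 [ 0.6 -0.1  0.1]
0.64 [ 0.4 -0.2  0.8]
[ 0.4  0.  -0.1] 19.1167
```

The force rose to 14.7 N at the stop, so the arm was fully shut. On the way up, contact ended between 0.60 and 0.62 rad, which matches the upper stop. I'll back off and check.

```bash
python3 - <<'E'
from h import *
go(.64,.11,.1)
p=np.array(read_eef_pos());move_ptp(p+[-.1,-.05,.08],[1,0,0,0]) if 0 else None
pause(.3); print(np.round(read_ft_force(),1),read_time_s())
read_camera("top"); read_camera("scene")
for c in("top","scene"):
  for n,z in (("sealer_handle",.267),("dark_pouch",0),("wipe_bottle",0)):
    for d in tip_of(c,n)[:1]: print(c,n,round(d["confidence"],2),np.round(atz(c,d["at"],z),3))
cv2.imwrite("pics/t4.png",np.ascontiguousarray(read_camera("top")[120:280,150:420,::-1].repeat(2,0).repeat(2,1)))
E
```

```text
[-0.2  0.  -0.1] 20.475
top sealer_handle 0.62 [0.6   0.083 0.267]
top dark_pouch 0.88 [ 0.534 -0.185  0.   ]
top wipe_bottle 0.71 [ 0.657 -0.176  0.   ]
scene dark_pouch 0.7 [ 0.535 -0.184  0.   ]
```

View pics/t4.png

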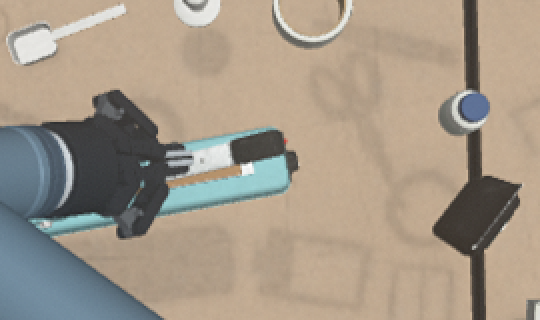

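The sealer arm is fully up, with its handle at about (258,146). The gripper is clear of it, and the bottle (465,110) and pouch (480,215) haven't moved.

```bash
python3 -c "
from bench import *
print(sign_off())"
```

```text
the job is handed in; nothing more can be done
None
```

I pressed the sealer fully shut onto its stop, held it over a second, eased it back fully up with the fingers on the handle, left the pouch and bottle where they stood, and handed in the job at about 20.5 s (verdict not shown).

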